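# Hang the ear defenders on the swing-out bar

## Task

Swing the wooden hanger bar on the chest all the way out to its stop. Then take the ear defenders from the sloping cradle and hang them on the bar by the pad of their headband, one cup on each side, straight and still; set them down gently, do not drop them. Leave the bottle, the tape roll and the brush where they are.

Things in the scene. Friction and masses are not known exactly. Their poses are not given: they have to be found in the camera images.
- hanger (a joint): Angle of the swing-out hanger bar about its upright hinge, rad: 0 = folded along the chest's side, grows as the free end swings away from the chest, stop at 1.571 (straight out from the chest). Friction hinge (0.2 N m, about 1 N at the knob), no spring: stays where left. It starts between 0.1 and 0.5.
- hanger_hinge (a point): Point on the hanger's upright hinge axis, level with the bar's flat top, 170 mm above the bench. The hanger is a pale wooden bar 240 mm long from the hinge axis to its free end, 44 mm wide and 20 mm high in section. Axes as hanger_seat.
- hanger_seat (a point): Middle of the flat top face of the hanger bar, 120 mm from the hinge axis. Turns with the bar: its x axis runs along the bar towards the hinge, y across the bar, z up.
- hanger_knob (a point): Centre of the top of the red upright knob on the bar's free end: a cylinder 22 mm across standing 36 mm above the bar's top, 230 mm from the hinge axis. It turns with the bar.
- chest: Fixed wooden chest 280 (x) x 160 (y) x 160 (z) mm, some small stock on its top up to 210 mm above the bench; origin at the centre of its underside. The hanger is on its right-hand (own -y) side, hinge axis at own (110, -125) mm; folded, the bar points to its own -x; fully out it points to its own -y.
- cradle: Fixed plywood V-shaped cradle, 200 mm long (own y), 110 mm deep, back board reaching 90 mm above the bench; origin on the bench under it. In it the ear defenders lean 35 degrees from upright towards its own -x, the top of the headband hanging free about 165 mm above the bench.
- ear_defenders: Rigid ear defenders, 0.15 to 0.3 kg, 186 mm wide: two orange cups (each 70 x 44 x 80 mm in own x, y, z, with a gap of 92 mm between) joined by an arched headband in the own y-z plane, with a black pad on its crown. Origin midway between the cups, level with their undersides; own z points from cups to the headband's top at z = 150 mm; own x runs across the band.
- crown (a point): Centre of the underside of the crown pad, at own z = 134 mm of the ear defenders, whose axes it shares. This face rests on the bar. The flat black pad is 44 mm wide (x), 56 mm long (y) and 16 mm thick (z = 134 to 150 mm); pinch it across its width with the finger tips about level with its underside, so that they do not foul the bar.
- glue_bottle: Loose white glue bottle, 48 mm across, 120 mm tall, standing; origin at the centre of its underside. Leave alone.
- tape_roll: Loose yellow roll of tape lying flat, 104 mm across, 25 mm high; origin at the centre of its underside. Leave alone.
- brush: Loose brush 190 mm long lying on the bench along its own x; origin under its middle. Leave alone.
Things that resemble listed ones, but are neither listed nor needed, are in the scene too. What is shaped like the ear_defenders but purple is not meant.

How it is judged:
By the outcome, as a careful person would: the job done as asked, in the order asked, and still so for the second after the job is handed in, with the robot touching nothing.
It also fails if it takes over 64 s, if anything falls off the work surface, if the arm or the gripper's body presses on something with over 40 N, if the wrist force passes 120 N, or if a joint passes its speed limit or range.

## Robot

A 6-joint arm with a two-finger parallel gripper is mounted at the origin on the work surface. World frame = base frame: x ahead of the robot, y to its left, z up, the work surface at z = 0. Lengths are in m, angles in rad, forces in N, time in s.
With the tool pointing down it reaches from about 0.275 to 1 m from the base axis. Payload 8.4 kg.
Tool frame: the origin (TCP) lies midway between the tips of the shut fingers; the grasp point (between the pads) lies 19 mm behind it (arm.hold_point_z is the distance from the TCP to the grasp point, in m); z points along the fingers, y is the direction in which the jaws open and shut (so a half turn about z gives the same grasp; the last joint's range is limited). The gripper opens to 85 mm and grips with 20 to 120 N. Pads are 22 mm wide; open, the fingers measure 114 mm over their backs; the gripper's body (76 mm by 85 mm) begins 54 mm behind the grasp point. The pads swing forward as they close: fully open they stand 13 mm farther back than shut.
Start: joints at [-1.334, 0.353, 1.633, -0, 1.155, -0.002], TCP at [0.148, -0.607, 0.231] pointing down, gripper open.
Joint ranges: [-2.63, 2.63], [-0.92, 2.1], [0.06, 2.66], [-1.3, 4.44], [0, 2.69], [-3.02, 3.02]. Speed limits (rad/s): [2.22, 2.22, 2.79, 3.14, 3.14, 3.14].

## Interface

Orientations are given as [roll, pitch, yaw] about the fixed x, y, z axes, in that order (R = Rz(yaw) Ry(pitch) Rx(roll)).
In Python, from workcell import monitor, cams, arm gives the robot as it stands.
- The arm moves only by the tool move_arm, never from a script. Its argument "increments" is a list of rows, each a list of 5 numbers: the opening, from 0 (shut) to 1 (fully open), then the shift along the tool's x, y, z in mm, then the turn about the tool's z in degrees. A call has 1 to 12 rows; each row is the pose to reach, as a shift and turn from the pose commanded when the call began, along the tool's axes at that moment; what a row does not reach only later rows make up. A row lasts 1/12 s, in which the tool goes at most 41.7 mm and 7.16 degrees, less where a joint would pass 70% of its speed; a pose out of reach is approached as far as the arm can. A call with a gripper value outside its range is refused whole. The fingers move at their own pace and stop on an object; the grip force is fixed at half the most. Time passes only in rows, so rows that repeat a pose let the fingers close. It gives the time, the measured TCP pose, the force and the opening at its end, in the units of the state.
- monitor.get_state(): the state, without advancing time (a new reading comes with each control period).
- cams.read_camera(name): name is "side" or "top"; returns the picture (480x640x3 uint8, red, green, blue); there is no depth.
- cams.camera_model(name): a dict with "fovy" (degrees; the focal length in pixels is half the picture's height over the tangent of half this angle, whatever the lens; pixels are square), "cx", "cy" (the principal point, pixels), "cam_to_world" (4x4, takes a point from camera to world coordinates). Camera axes: x right, y down, z forward; pixel columns grow to the right and rows downward; lengths in m; the calibration is good to about 2 mm. A picture is of the moment at which its call begins. camera_model takes no time and is no camera call.
- arm.finish_job(): hands the job in, once; it reports no verdict.
The state is a dict: "time": time; "joints": joint angles; "joint_vel": joint speeds; "tau": joint torques, N m; "tcp_pos": TCP position; "eef_rot": TCP orientation; "contact_force": force on the tool from outside, world axes, zero at the start; "moment": the same for the moment, N m; "finger_gap": finger opening in m.
Only numpy, scipy, OpenCV 4.12 (cv2) and the standard library are available. Lean on these libraries where they do the work, as an engineer would, in place of code of your own. Each camera call takes 0.05 s, during which the arm holds its last target.

## Working session

There is one attempt and no reset: what is moved stays moved. The work goes in short steps, Python scripts to look and compute and a tool call to move; the robot and the scene stay as the last step left them, time stands still between calls to the robot, and variables do not carry over. Pictures are saved under pics/ and viewed, and the job is handed in when it is done.

Besides the shell and the picture viewer there is one more tool, called after "Request:" as name(argument=value, ...) on one line, values as JSON. move_arm: Moves the arm, as the interface text tells. Its arguments: {"type":"object","properties":{"increments":{"type":"array","items":{"type":"array","items":{"type":"number"}}}},"required":["increments"]}

```bash
mkdir -p pics; ls
python3 - <<'E'
from workcell import monitor,cams,arm
import cv2,numpy as np
print(monitor.get_state())
for n in ("top","side"):
    im=cams.read_camera(n); cv2.imwrite(f"pics/{n}0.png",im[:,:,::-1])
    m=cams.camera_model(n); print(n,m)
E
```

```text
pics
{'time': 0.0, 'joints': array([-1.33438731e+00,  3.53663500e-01,  1.63411015e+00, -4.11622271e-06,
        1.15517097e+00, -2.39038483e-03]), 'joint_vel': array([ 2.89924768e-04,  5.17064687e-04, -4.37152228e-04, -1.78318771e-03,
        7.35319136e-04, -7.97749985e-06]), 'tau': array([-1.32578898e-03, -6.05252910e+01, -3.42063010e+01, -1.93603682e-04,
        9.69224959e-03,  8.22156653e-05]), 'tcp_pos': array([ 0.14773368, -0.60682273,  0.23056234]), 'eef_rot': array([-3.14024068e+00,  5.31798281e-07,  2.38801070e-01]), 'contact_force': array([-0.10114988,  0.10117107, -0.23189475]), 'moment': array([-0.00240313,  0.03496941, -0.00584747]), 'finger_gap': 0.08507774008949785}
top {'fovy': 54.99643823354647, 'cx': 321.5374488627398, 'cy': 242.53081582943162, 'cam_to_world': array([[-0.02160363, -0.98149698,  0.19025497,  0.23653577],
       [-0.99974025,  0.02259041,  0.00301913, -0.03818698],
       [-0.0072612 , -0.19014032, -0.98173007,  1.31015691],
       [ 0.        ,  0.        ,  0.        ,  1.        ]])}
side {'fovy': 54.911022100840654, 'cx': 313.8809181003243, 'cy': 243.54845236438084, 'cam_to_world': array([[-0.80160757, -0.2957744 ,  0.5195602 , -0.14826385],
       [-0.59747515,  0.4271227 , -0.67866755,  0.75449382],
       [-0.02118347, -0.85444936, -0.51910264,  0.77437819],
       [ 0.        ,  0.        ,  0.        ,  1.        ]])}
```

View pics/top0.png

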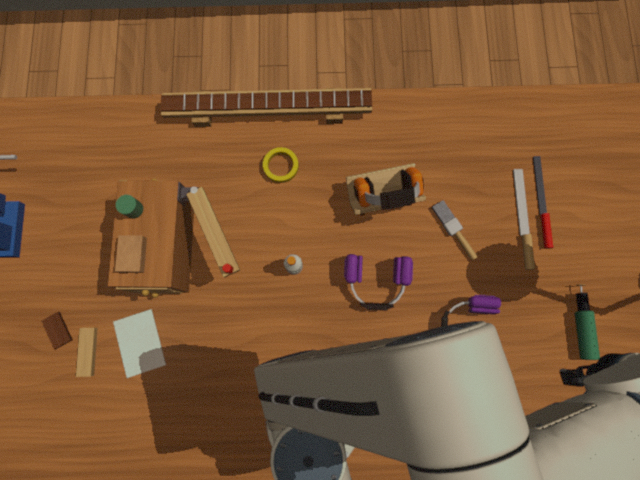

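View pics/side0.png

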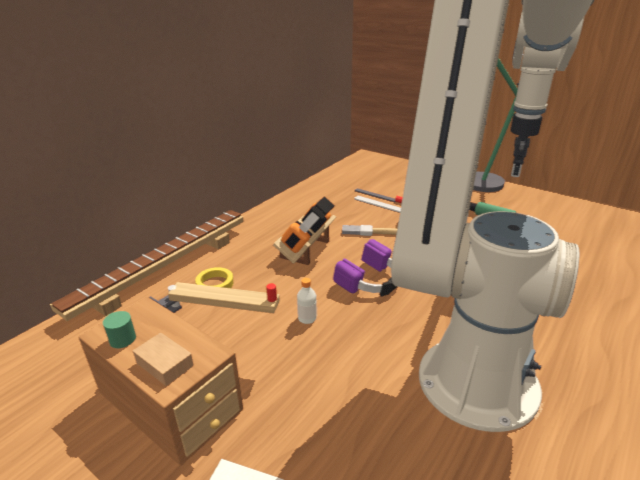

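Candidates: the orange pair in the cradle at top (390,190) and side (307,225); purple decoys at top (378,280) and (470,305). I choose the orange pair in the cradle. Next I check it in close crops and take measurements.

```bash
cat > h.py <<'E'
import numpy as np,cv2
from workcell import monitor,cams,arm
def ray(n,u,v):
    m=cams.camera_model(n); f=240/np.tan(np.radians(m['fovy']/2)); T=m['cam_to_world']
    d=T[:3,:3]@np.array([(u-m['cx'])/f,(v-m['cy'])/f,1]); return T[:3,3],d/np.linalg.norm(d)
def plane(n,u,v,z):
    o,d=ray(n,u,v); return o+d*(z-o[2])/d[2]
def tri(a,b):
    o1,d1=ray("top",*a); o2,d2=ray("side",*b)
    s=np.linalg.lstsq(np.c_[d1,-d2],o2-o1,rcond=None)[0]
    p,q=o1+s[0]*d1,o2+s[1]*d2; return (p+q)/2,np.linalg.norm(p-q)
def proj(n,p):
    m=cams.camera_model(n); f=240/np.tan(np.radians(m['fovy']/2)); T=m['cam_to_world']
    c=T[:3,:3].T@(np.array(p)-T[:3,3]); return m['cx']+f*c[0]/c[2],m['cy']+f*c[1]/c[2]
def crop(src,dst,x0,y0,x1,y1,k):
    im=cv2.imread(src)[y0:y1,x0:x1]; cv2.imwrite(dst,cv2.resize(im,None,fx=k,fy=k,interpolation=cv2.INTER_CUBIC))
E
python3 - <<'E'
from h import *
crop("pics/top0.png","pics/a.png",330,150,440,230,7)
crop("pics/side0.png","pics/b.png",260,180,360,280,6)
crop("pics/top0.png","pics/c.png",170,170,270,290,5)
crop("pics/side0.png","pics/d.png",140,270,300,330,5)
E
```

```text
(no output)
```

View pics/a.png

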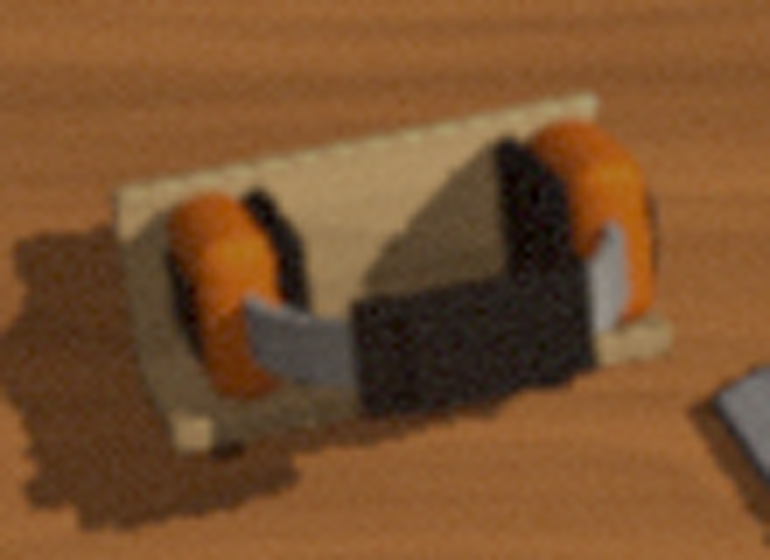

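View pics/b.png

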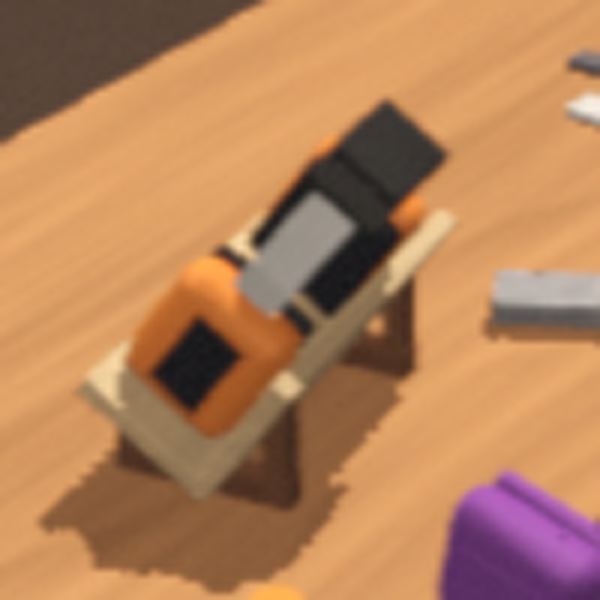

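View pics/c.png

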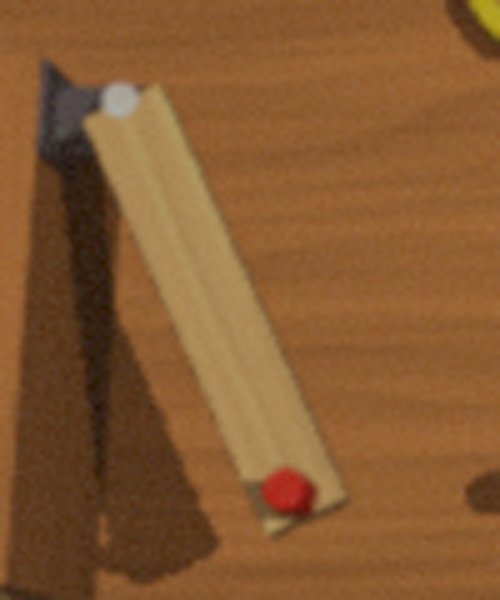

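View pics/d.png

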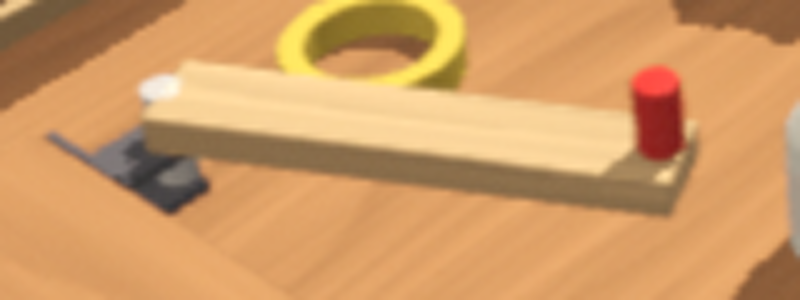

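The crops confirm the orange pair with the black pad, top quad about (381,209)-(415,203)-(414,188)-(381,193). They also show the red knob at top (228,268) and the hinge cap at (194,190).

Run:
```python
from h import *
np.set_printoptions(precision=4,suppress=True)
T=cv2.imread("pics/top0.png");S=cv2.imread("pics/side0.png")
A=[(381.4,208.9),(380.7,192.9),(414.6,202.9),(413.6,187.9)]
B=[(325,214.2),(315.8,205),(335,205.8),(324.7,196.7)]
P=[]
for a,b in zip(A,B):
    p,e=tri(a,b);P.append(p);print(p,e)
P=np.array(P);c=P.mean(0);y=(P[0]+P[1]-P[2]-P[3]);xx=(P[1]+P[3]-P[0]-P[2])
print("pad top centre",c,"y axis deg",np.degrees(np.arctan2(y[1],y[0])),np.linalg.norm(y)/2,"x axis",np.degrees(np.arctan2(xx[1],xx[0])),xx/np.linalg.norm(xx),np.linalg.norm(xx)/2)
# cradle board edges (top view): front-lower board top edge corners at unknown z
print("bar corners z=.17")
C=[(187,193.6),(201,187),(239.6,269.6),(224.4,277)]
Q=np.array([plane("top",*q,.17) for q in C]);print(Q)
e0=(Q[0]+Q[1])/2;e1=(Q[2]+Q[3])/2;d=e1-e0;L=np.linalg.norm(d);print("len",L,"w",np.linalg.norm(Q[0]-Q[1]),"dir",np.degrees(np.arctan2(d[1],d[0])))
m=((T[...,2]>150)&(T[...,1]<60)&(T[...,0]<60)).astype(np.uint8);m[:,:200]=0;m[:,260:]=0
v,u=np.nonzero(m);print(u.mean(),v.mean(),len(u))
print("knob tri",tri((227.7,267.6),(271.2,285.8)))
print("knob top plane",plane("top",227.5,268.2,.206))
u=d/L
print("hinge est from end",e1-u*.24,"cap tri",tri((194,190),(172,288)))
# cups
def mask(I): 
    h=cv2.cvtColor(I,cv2.COLOR_BGR2HSV);return h
# chest right edge direction: folded direction
print("chest top edges z=.16",[plane("top",*q,.16) for q in [(190,181),(190,291),(118,181),(113,288)]])
```

```text
[ 0.5397 -0.1926  0.1617] 0.008843446256839029
[ 0.5739 -0.1912  0.1825] 0.013844304704701573
[ 0.5613 -0.2805  0.1452] 0.001972052113073568
[ 0.5952 -0.2753  0.1685] 0.0012316885458472024
pad top centre [ 0.5675 -0.2349  0.1645] y axis deg 103.99945568571466 0.08991898028070845 x axis 5.472149713958725 [0.8369 0.0802 0.5415] 0.04068778008882314
bar corners z=.17
[[0.5939 0.3092 0.17  ]
 [0.6108 0.2736 0.17  ]
 [0.3935 0.1711 0.17  ]
 [0.3758 0.2087 0.17  ]]
len 0.24023393793857004 w 0.039445810524450314 dir -155.00738169065403
226.51162790697674 267.5813953488372 43
knob tri (array([0.3946, 0.194 , 0.2036]), np.float64(0.0006712118294458326))
knob top plane [0.3926 0.1938 0.206 ]
hinge est from end [0.6021 0.2913 0.17  ] cap tri (array([0.6035, 0.2918, 0.1681]), np.float64(0.0005185015984804822))
chest top edges z=.16 [array([0.6311, 0.3056, 0.16  ]), array([0.3438, 0.2962, 0.16  ]), array([0.6357, 0.4944, 0.16  ]), array([0.3556, 0.4894, 0.16  ])]
```

Run:
```python
from h import *
a=cv2.imread("pics/top0.png")[165:215,365:430];b=cv2.imread("pics/side0.png")[185:245,290:350]
a=cv2.resize(a,None,fx=6,fy=6,interpolation=2);b=cv2.resize(b,None,fx=6,fy=6,interpolation=2)
H=max(a.shape[0],b.shape[0]);f=lambda i:cv2.copyMakeBorder(i,0,H-i.shape[0],0,5,0)
o=np.hstack([f(a),f(b)]).astype(float)/255
cv2.imwrite("pics/e.png",(255*np.clip(o*2.2,0,1)**.6).astype(np.uint8))
print(o.shape)
```

```text
(360, 760, 3)
```

View pics/e.png

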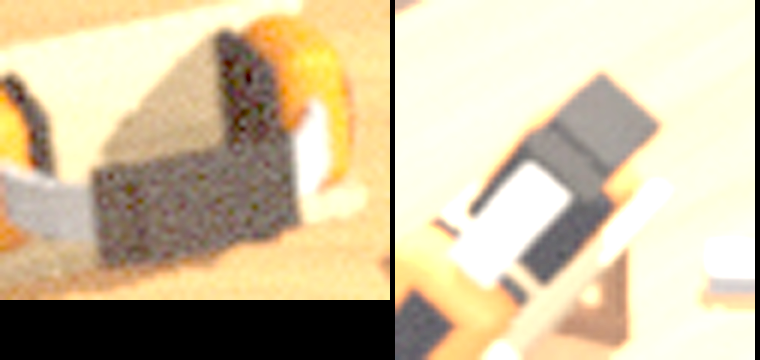

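Run:
```python
from h import *
np.set_printoptions(precision=4,suppress=True)
B=[(325.2,214.4),(316.3,205.7),(333.5,206),(325,197.3)]
for A in ([(388.5,207.8),(387.8,191.9),(414,203),(413.3,188.2)],[(388.5,207.8),(387.8,191.9),(411,203.5),(410.5,188.6)]):
  P=[]
  for a,b in zip(A,B):
    p,e=tri(a,b);P.append(p);print(p,e)
  P=np.array(P);c=P.mean(0);y=(P[0]+P[1]-P[2]-P[3]);xx=(P[1]+P[3]-P[0]-P[2])
  print("c",c,"y deg",np.degrees(np.arctan2(y[1],y[0])),np.linalg.norm(y)/2,"x",xx/np.linalg.norm(xx),np.linalg.norm(xx)/2)
# yaw from cradle back-board/front edges in top: far edge (+x) line, 
T=cv2.imread("pics/top0.png")
p=[plane("top",330+118/7,150+195/7,.09),plane("top",330+595/7,150+98/7,.09)]
d=p[0]-p[1];print("cradle front edge",p,np.degrees(np.arctan2(d[1],d[0]))-90,np.linalg.norm(d))
p=[plane("top",330+190/7,150+440/7,.09),plane("top",330+665/7,150+345/7,.09)]
d=p[0]-p[1];print("cradle back edge",p,np.degrees(np.arctan2(d[1],d[0]))-90,np.linalg.norm(d))
# orange centroids in top
h=cv2.cvtColor(T,cv2.COLOR_BGR2HSV);m=((h[...,0]<14)&(h[...,1]>215)&(h[...,2]>120)).astype(np.uint8);m[:,:340]=0;m[:,430:]=0;m[:160]=0;m[220:]=0
n,l,s,cc=cv2.connectedComponentsWithStats(m);print(s[1:],cc[1:])
```

```text
[ 0.5483 -0.2111  0.1498] 0.0022254805552714744
[ 0.5827 -0.2099  0.1694] 0.008084479454239877
[ 0.5629 -0.2781  0.1448] 0.0018208346357129546
[ 0.5945 -0.2751  0.1669] 0.0021867690795637678
c [ 0.5721 -0.2435  0.1577] y deg 101.26246524087524 0.06745547872338085 x [0.8445 0.054  0.5329] 0.03907513800026831
[ 0.5483 -0.2111  0.1498] 0.0022254805552714744
[ 0.5827 -0.2099  0.1694] 0.008084479454239877
[ 0.559  -0.27    0.1495] 0.0011756671409746827
[ 0.5909 -0.2677  0.171 ] 0.005152203983601721
c [ 0.5702 -0.2397  0.16  ] y deg 99.24143837327384 0.059058167320979606 x [0.8489 0.0447 0.5266] 0.03903161116774674
cradle front edge [array([ 0.6538, -0.1085,  0.09  ]), array([ 0.6896, -0.2993,  0.09  ])] 10.623817260817049 0.19415137996592247
cradle back edge [array([ 0.5532, -0.1333,  0.09  ]), array([ 0.5872, -0.3206,  0.09  ])] 10.285670011993261 0.19028189772865947
[[409 168   9  15  45]
 [357 179  11   6  28]
 [361 178   1   2   2]
 [368 185   1   2   2]
 [359 187   6   8  19]
 [420 193   2   2   3]
 [360 194   1   1   1]] [[413.0667 173.8667]
 [360.7857 181.25  ]
 [361.     178.5   ]
 [368.     185.5   ]
 [361.4211 190.5789]
 [420.6667 193.6667]
 [360.     194.    ]]
```

```bash
cat >> h.py <<'E'
def rows(*tg):
    s=monitor.get_state();R=cv2.Rodrigues(np.zeros(3))[0]
    from scipy.spatial.transform import Rotation as Ro
    R=Ro.from_euler('xyz',s['eef_rot']).as_matrix();y0=np.degrees(s['eef_rot'][2])
    print("t",round(s['time'],2),"tcp",np.round(s['tcp_pos'],4),"yaw",round(y0,2),"F",np.round(s['contact_force'],2),"gap",round(s['finger_gap'],4))
    for t in tg:
        d=1000*R.T@(np.array(t[:3])-s['tcp_pos']);tw=-((t[3]-y0+180)%360-180)
        print(np.round(d,1),round(tw,1))
E
python3 -c "
from h import *
rows((.45,-.2,.3,13.7),(.3936,.194,.3,25))"
```

```text
t 0.1 tcp [ 0.1477 -0.6068  0.2306] yaw 13.68 F [-0.57 -0.32 -0.64] gap 0.0854
[ 389.9 -323.9  -68.9] -0.0
[ 428.3 -720.1  -68.4] -11.3
```

Request:
move_arm(increments=[[1, 10, -8, -30, 0], [1, 40, -33, -60, 0], [1, 75, -62, -69, 0], [1, 110, -91, -69, 0], [1, 145, -120, -69, 0], [1, 180, -150, -69, 0], [1, 215, -179, -69, 0], [1, 250, -208, -69, 0], [1, 285, -237, -69, 0], [1, 320, -266, -69, 0], [1, 355, -295, -69, 0], [1, 390, -324, -69, 0]])

```text
time: 1.1
tcp_pos: [0.4233, -0.2351, 0.3002]
eef_rot: [3.142, 0.0, 0.239]
contact_force: [1.4, -0.1, 0.0]
finger_gap: 0.0854
```

```bash
python3 -c "
from h import *
rows((.3936,.194,.3,25))"
```

```text
t 1.1 tcp [ 0.4233 -0.2351  0.3002] yaw 13.67 F [ 1.39 -0.15  0.01] gap 0.0854
[ 7.26e+01 -4.24e+02  2.00e-01] -11.3
```

Request:
move_arm(increments=[[0.4, 0, 0, 0, 0], [0.4, 0, 0, 0, 0]])

```text
time: 1.27
tcp_pos: [0.4236, -0.2352, 0.3]
eef_rot: [-3.141, 0.0, 0.243]
contact_force: [-0.6, -0.6, 0.2]
finger_gap: 0.0639
```

```bash
python3 -c "
from h import *
rows((.3936,.194,.3,25))"
```

```text
t 1.27 tcp [ 0.4236 -0.2352  0.3   ] yaw 13.94 F [-0.61 -0.62  0.17] gap 0.0639
[ 7.430e+01 -4.238e+02  2.000e-01] -11.1
```

Request:
move_arm(increments=[[0.4, 7, -40, 0, -1], [0.4, 14, -80, 0, -2], [0.4, 20, -120, 0, -4], [0.4, 27, -160, 0, -6], [0.4, 34, -200, 0, -8], [0.4, 41, -240, 0, -10], [0.4, 48, -280, 0, -11], [0.4, 55, -320, 0, -11], [0.4, 62, -360, 0, -11], [0.4, 69, -395, 0, -11], [0.4, 74, -424, 0, -11], [0.4, 74, -424, 0, -11]])

```text
time: 2.27
tcp_pos: [0.3944, 0.1954, 0.3002]
eef_rot: [-3.14, -0.001, 0.432]
contact_force: [-0.7, -0.3, 0.2]
finger_gap: 0.0337
```

```bash
python3 -c "
from h import *
rows((.3936,.194,.215,25),(.3936,.194,.176,25))"
```

```text
t 2.27 tcp [0.3944 0.1954 0.3002] yaw 24.77 F [-0.67 -0.29  0.19] gap 0.0337
[-1.4  1.  85.2] -0.2
[ -1.4   1.  124.2] -0.2
```

Request:
move_arm(increments=[[0.5, -1, 1, 25, 0], [0.5, -1, 1, 50, 0], [0.5, -1, 1, 75, 0], [0.5, -1, 1, 90, 0], [0.5, -1, 1, 100, 0], [0.5, -1, 1, 108, 0], [0.5, -1, 1, 114, 0], [0.5, -1, 1, 119, 0], [0.5, -1, 1, 119, 0]])

```text
time: 3.02
tcp_pos: [0.3938, 0.1908, 0.1809]
eef_rot: [3.142, 0.0, 0.43]
contact_force: [1.4, 0.5, -0.7]
finger_gap: 0.0428
```

```bash
python3 -c "
from h import *
cv2.imwrite('pics/s1.png',cams.read_camera('side')[:,:,::-1])
crop('pics/s1.png','pics/s1c.png',150,190,310,320,5)
H=np.array([.603,.2915]);
print(H)
rows(*[(.603-.23*np.cos(a),.2915-.23*np.sin(a),.181,np.degrees(a)) for a in np.radians([25,35,45,55,65,75,85,90,93])])"
```

```text
[0.603  0.2915]
t 3.07 tcp [0.394  0.191  0.1814] yaw 24.67 F [ 0.19 -0.66  0.21] gap 0.0428
[ 1.9 -2.8  0.4] -0.3
[ 5.6 37.1  0.4] -10.3
[16.2 75.8  0.4] -20.3
[ 33.4 112.    0.4] -30.3
[ 56.6 144.7   0.4] -40.3
[ 85.1 172.9   0.4] -50.3
[118.  195.7   0.4] -60.3
[135.9 204.9   0.4] -65.3
[147.  209.6   0.4] -68.3
```

View pics/s1c.png

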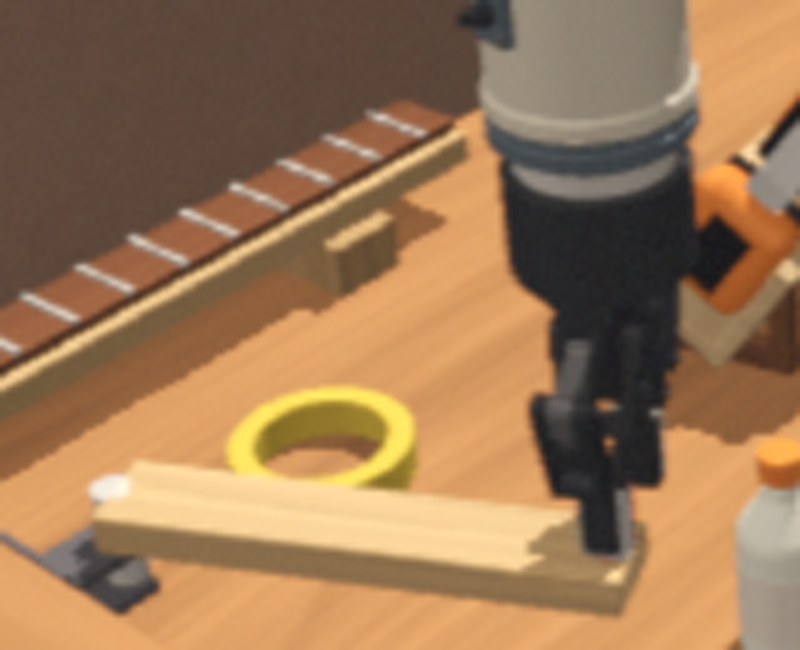

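Request:
move_arm(increments=[[0.5, 3, 17, 0, -5], [0.5, 5.5, 37, 0, -10], [0.5, 10, 57, 0, -15], [0.5, 16, 76, 0, -20], [0.5, 24, 94, 0, -25], [0.5, 33, 112, 0, -30], [0.5, 44, 129, 0, -35], [0.5, 57, 145, 0, -40], [0.5, 70, 159.5, 0, -45], [0.5, 85, 173, 0, -50], [0.5, 101, 185, 0, -55], [0.5, 118, 196, 0, -60]])

```text
time: 4.07
tcp_pos: [0.5837, 0.0617, 0.182]
eef_rot: [3.141, 0.0, 1.482]
contact_force: [-1.3, 0.8, 0.7]
finger_gap: 0.0425
```

```bash
python3 -c "
from h import *
cv2.imwrite('pics/s2.png',cams.read_camera('side')[:,:,::-1])
crop('pics/s2.png','pics/s2c.png',150,190,310,320,5)
rows(*[(.603-.23*np.cos(a),.2915-.23*np.sin(a),.181,np.degrees(min(a,1.57))) for a in np.radians([85,88,91,93,94,95,96,97])])"
```

```text
t 4.12 tcp [0.5878 0.0615 0.1824] yaw 85.28 F [3.23 0.07 1.05] gap 0.0428
[ 0.4 -4.9  1.4] 0.3
[0.7 7.2 1.4] -2.7
[ 1.6 19.2  1.5] -4.7
[ 2.5 27.2  1.5] -4.7
[ 3.1 31.1  1.5] -4.7
[ 3.7 35.1  1.6] -4.7
[ 4.4 39.   1.6] -4.7
[ 5.2 43.   1.6] -4.7
```

View pics/s2c.png

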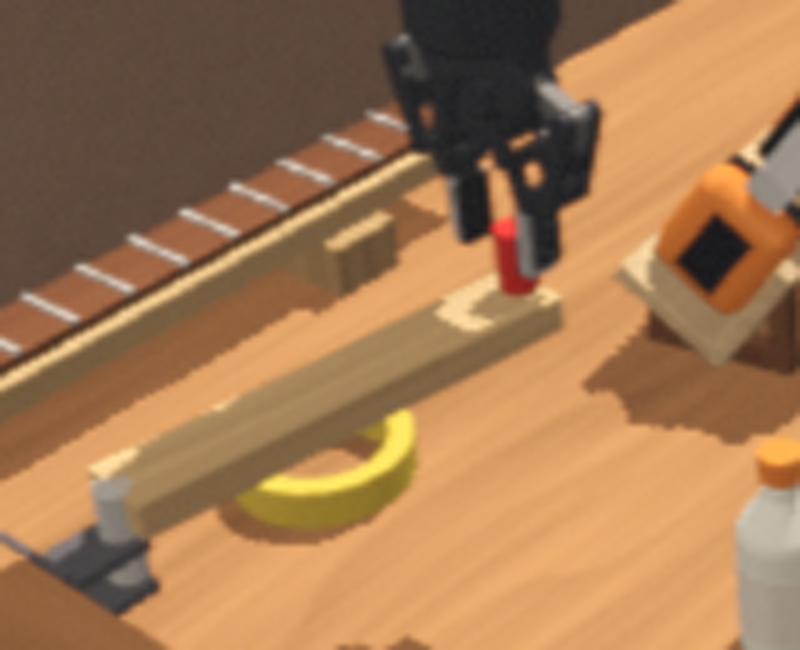

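Request:
move_arm(increments=[[0.5, 0, 6, 0, -2], [0.5, 1, 11, 0, -4], [0.5, 1, 15, 0, -5], [0.5, 2, 18, 0, -5], [0.5, 2, 21, 0, -5], [0.5, 2, 23, 0, -5]])

```text
time: 4.62
tcp_pos: [0.6062, 0.0623, 0.1816]
eef_rot: [3.141, -0.0, 1.564]
contact_force: [-0.4, 0.7, 0.4]
finger_gap: 0.0429
```

Request:
move_arm(increments=[[0.5, 0, 2, 0, 0], [0.5, 0, 4, 0, 0], [0.5, 0, 6, 0, 0], [0.5, 0, 6, 0, 0]])

```text
time: 4.95
tcp_pos: [0.6095, 0.0621, 0.1811]
eef_rot: [-3.136, 0.0, 1.565]
contact_force: [-11.0, 0.3, 7.8]
finger_gap: 0.043
```

Request:
move_arm(increments=[[0.5, 0, 1, 0, 0], [0.5, 0, 1, 0, 0], [0.5, 0, -5, 0, 0], [0.5, 0, -9, 0, 0], [0.5, 0, -9, -20, 0], [0.5, 0, -9, -55, 0], [0.5, 0, -9, -95, 0], [0.7, 0, -9, -120, 0], [0.7, 30, -9, -120, 0], [0.7, 70, -9, -120, 0], [0.7, 110, -9, -120, 0], [0.7, 150, -9, -120, 0]])

```text
time: 5.95
tcp_pos: [0.604, 0.2136, 0.3019]
eef_rot: [3.14, -0.001, 1.564]
contact_force: [1.5, -0.1, 0.2]
finger_gap: 0.0598
```

```bash
python3 -c "
from h import *
cv2.imwrite('pics/s3.png',cams.read_camera('side')[:,:,::-1])
cv2.imwrite('pics/t3.png',cams.read_camera('top')[:,:,::-1])
rows()"
```

```text
t 6.05 tcp [0.6037 0.2175 0.3013] yaw 89.9 F [ 0.46  0.21 -0.31] gap 0.0596
```

View pics/s3.png

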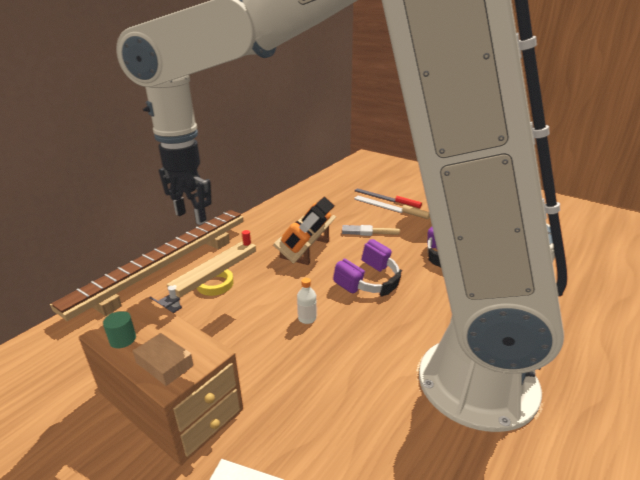

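View pics/t3.png

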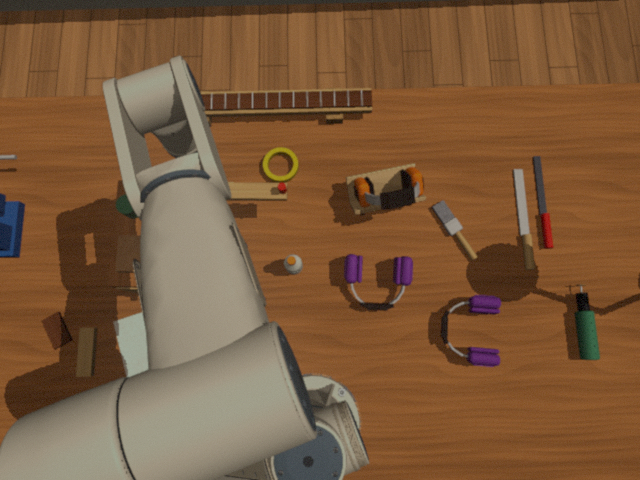

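The bar now stands straight out, with the knob at top (282,188). I check its angle, then set up the reach to the cradle.

Run:
```python
from h import *
T=cv2.imread("pics/t3.png")
m=((T[...,2]>140)&(T[...,1]<70)&(T[...,0]<70)).astype(np.uint8);m[:,:265]=0;m[:,300:]=0;m[:175]=0;m[205:]=0
v,u=np.nonzero(m);print(u.mean(),v.mean(),len(u),u.min(),u.max(),v.min(),v.max())
print(plane("top",282.3,187.8,.206), plane("top",286.8,185,.17),plane("top",286.5,199.5,.17))
S=cv2.imread("pics/s3.png");m=((S[...,2]>140)&(S[...,1]<70)&(S[...,0]<70)).astype(np.uint8);m[:,:235]=0;m[:,260:]=0;m[:220]=0;m[250:]=0
v,u=np.nonzero(m);print(u.mean(),v.mean(),v.min(),v.max())
print(tri((282.3,187.8),(246.8,233.0)))
crop("pics/t3.png","pics/t3c.png",220,165,310,215,8)
```

```text
281.4047619047619 185.9047619047619 42 278 285 183 189
[0.59201711 0.06020504 0.206     ] [0.61086949 0.05174544 0.17      ] [0.57203606 0.05279827 0.17      ]
245.55555555555554 237.85185185185185 233 244
(array([0.59329702, 0.06050779, 0.2016422 ]), np.float64(0.00028610989456055356))
```

View pics/t3c.png

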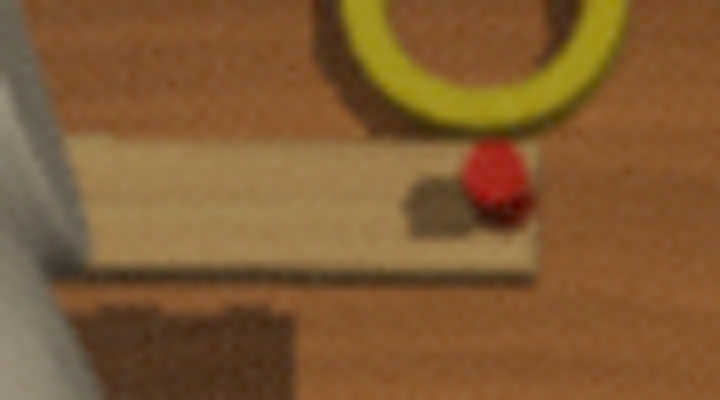

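Run:
```python
from h import *
g=lambda u,v:plane("top",u,v,.17)
a,b=g(228.75,182),g(286.9,182.3);c,d=g(231,198.1),g(286.9,198.5)
for p,q in((a,b),(c,d)): e=q-p;print(p,q,"bearing",np.degrees(np.arctan2(e[1],e[0])))
print(plane("top",282,186.5,.206),tri((282,186.5),(246.8,233)))
crop("pics/top0.png","pics/ch.png",100,170,200,300,4)
crop("pics/side0.png","pics/chs.png",70,300,250,460,4)
```

```text
[0.62258068 0.20199807 0.17      ] [0.61815139 0.05143378 0.17      ] bearing -91.68503764269045
[0.57915659 0.19548414 0.17      ] [0.57467562 0.05175178 0.17      ] bearing -91.78566248717341
[0.59542355 0.06093691 0.206     ] (array([0.59552838, 0.06037044, 0.20127079]), np.float64(0.0033211851651224924))
```

View pics/ch.png

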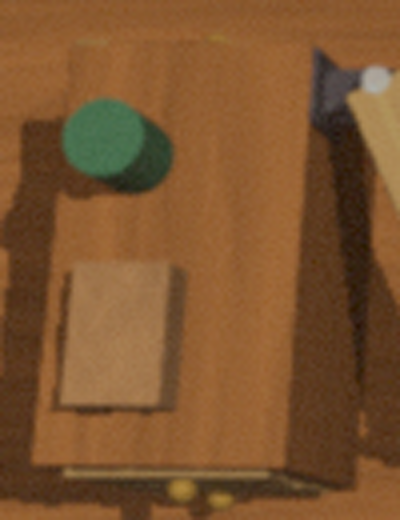

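View pics/chs.png

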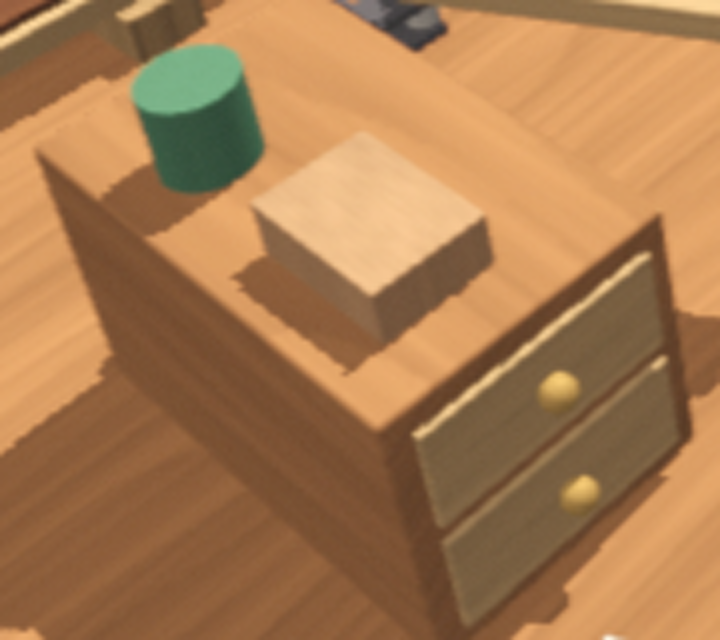

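Run:
```python
from h import *
P=np.array([plane("top",*q,.16) for q in [(118.75,180),(178.75,180),(171.25,287),(108.25,286.25)]])
print(P)
d=lambda e:np.degrees(np.arctan2(e[1],e[0]))
print(d(P[0]-P[3]),d(P[1]-P[2]),d(P[0]-P[1])-90,d(P[3]-P[2])-90)
Q=np.array([plane("side",70+u/4,300+v/4,.16) for u,v in [(37,150),(380,433),(658,216)]]);print(Q)
print(d(Q[0]-Q[1]),d(Q[1]-Q[2])-90)
```

```text
[[0.63837339 0.49256918 0.16      ]
 [0.6345848  0.33514482 0.16      ]
 [0.3548525  0.34346844 0.16      ]
 [0.36025735 0.50160698 0.16      ]]
-1.8612582245259208 -1.7043702780696581 -1.3786216427581195 -1.9574918959292944
[[0.63224039 0.49483068 0.16      ]
 [0.3574628  0.50346452 0.16      ]
 [0.35243361 0.35002535 0.16      ]]
-1.7997079409479697 -1.8772794849315773
```

```bash
python3 -c "
from h import *
rows((.578,-.238,.3,100.4),(.578,-.238,.125,100.4))"
```

```text
t 6.05 tcp [0.6037 0.2175 0.3013] yaw 89.9 F [ 0.46  0.21 -0.31] gap 0.0596
[-4.556e+02 -2.490e+01  1.000e-01] -10.5
[-456.   -25.1  175.1] -10.5
```

Request:
move_arm(increments=[[1, -38, -2, 0, 0], [1, -76, -4, 0, 0], [1, -114, -6, 0, -2], [1, -152, -8, 0, -3], [1, -190, -10, 0, -4], [1, -228, -12, 0, -5], [1, -266, -14, 0, -6], [1, -304, -16, 0, -7], [1, -342, -19, 0, -8], [1, -380, -21, 0, -9], [1, -418, -23, 0, -10], [1, -455, -25, 0, -10.5]])

```text
time: 7.05
tcp_pos: [0.5758, -0.2452, 0.3015]
eef_rot: [3.141, 0.001, 1.749]
contact_force: [0.6, 1.1, -0.8]
finger_gap: 0.0851
```

```bash
python3 -c "
from h import *
cv2.imwrite('pics/s4.png',cams.read_camera('side')[:,:,::-1])
crop('pics/s4.png','pics/s4c.png',240,120,370,270,4)
rows((.578,-.238,.125,100.4))"
```

```text
t 7.1 tcp [ 0.5752 -0.2512  0.3014] yaw 100.1 F [-1.31 -3.43  0.81] gap 0.0857
[ 13.3   5.  176.3] -0.3
```

View pics/s4c.png

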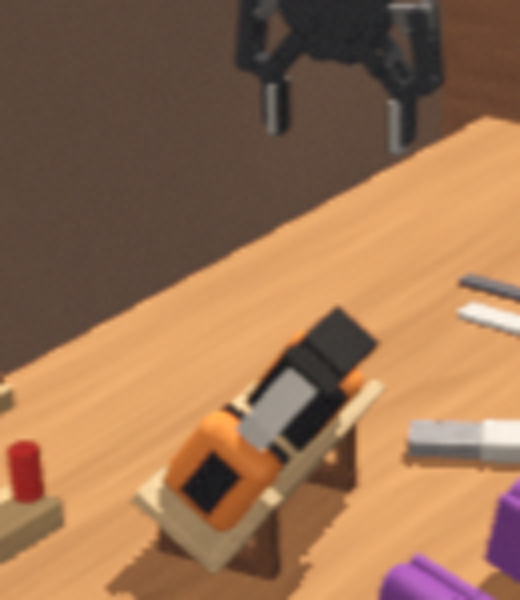

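Request:
move_arm(increments=[[1, 0, 0, 0, 0], [1, 0, 0, 0, 0]])

```text
time: 7.27
tcp_pos: [0.5759, -0.2434, 0.3011]
eef_rot: [3.142, -0.0, 1.746]
contact_force: [-0.2, 0.7, -0.6]
finger_gap: 0.0854
```

```bash
python3 -c "
from h import *
rows((.578,-.238,.19,100.4),(.578,-.238,.125,100.4))"
```

```text
t 7.27 tcp [ 0.5759 -0.2434  0.3011] yaw 100.06 F [-0.2   0.65 -0.59] gap 0.0854
[  4.9   3.  111.1] -0.3
[  4.9   3.  176.1] -0.3
```

Descend to just above first, look, then go on.

Request:
move_arm(increments=[[1, 2, 2, 25, 0], [1, 4, 3, 55, 0], [1, 5, 3, 85, 0], [1, 5, 3, 105, 0], [1, 5, 3, 118, 0], [1, 5, 3, 125, 0], [1, 5, 3, 125, 0]])

```text
time: 7.85
tcp_pos: [0.578, -0.2363, 0.1753]
eef_rot: [-3.14, -0.001, 1.749]
contact_force: [-0.8, 0.3, 0.3]
finger_gap: 0.0853
```

```bash
python3 -c "
from h import *
cv2.imwrite('pics/s5.png',cams.read_camera('side')[:,:,::-1])
cv2.imwrite('pics/t5.png',cams.read_camera('top')[:,:,::-1])
crop('pics/s5.png','pics/s5c.png',260,160,360,260,6)
crop('pics/t5.png','pics/t5c.png',330,130,450,230,6)
rows((.578,-.238,.125,100.4))"
```

```text
t 7.95 tcp [ 0.5791 -0.2371  0.1774] yaw 100.21 F [ 0.56 -0.45  0.28] gap 0.0859
[-0.6 -1.3 52.4] -0.2
```

View pics/s5c.png

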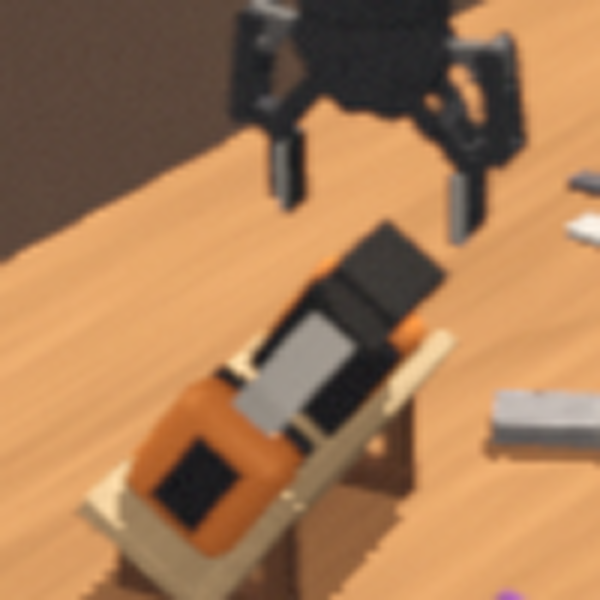

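View pics/t5c.png

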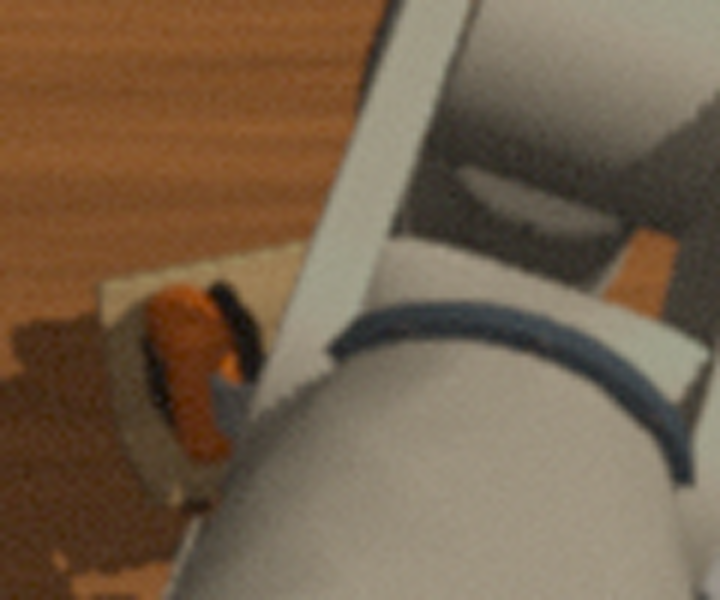

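Request:
move_arm(increments=[[1, 0, -1, 12, 0], [1, 0, -1, 25, 0], [1, 0, -1, 37, 0], [1, 0, -1, 45, 0], [1, 0, -1, 51, 0], [1, 0, -1, 51, 0]])

```text
time: 8.45
tcp_pos: [0.5763, -0.2371, 0.1233]
eef_rot: [-3.139, -0.002, 1.748]
contact_force: [-1.0, 0.2, 0.2]
finger_gap: 0.0859
```

```bash
python3 -c "
from h import *
cv2.imwrite('pics/s6.png',cams.read_camera('side')[:,:,::-1])
crop('pics/s6.png','pics/s6c.png',260,160,360,260,6)
rows((.578,-.238,.125,100.4))
# V kinematics: crown local motion vs s
c,s0=np.cos(np.radians(35)),np.sin(np.radians(35))
for s in range(0,36,5):
  r=np.radians(s);t=np.radians(35-s)
  a=.07*np.sin(r)  # left corner dist up back board
  L=np.array([-a*s0,a*c]); ox=np.array([np.cos(t),np.sin(t)]);oz=np.array([-np.sin(t),np.cos(t)])
  p=L+.035*ox+.142*oz
  if s==0:p0=p
  print(s,np.round(1000*(p-p0),1))
"
```

```text
t 8.5 tcp [ 0.5768 -0.2373  0.1243] yaw 100.17 F [0.5  0.15 0.32] gap 0.0854
[-0.9  1.  -0.7] -0.2
0 [0. 0.]
5 [8.6 9.1]
10 [17.5 17. ]
15 [26.7 23.9]
20 [36.1 29.4]
25 [45.6 33.8]
30 [55.2 36.8]
35 [64.7 38.5]
```

View pics/s6c.png

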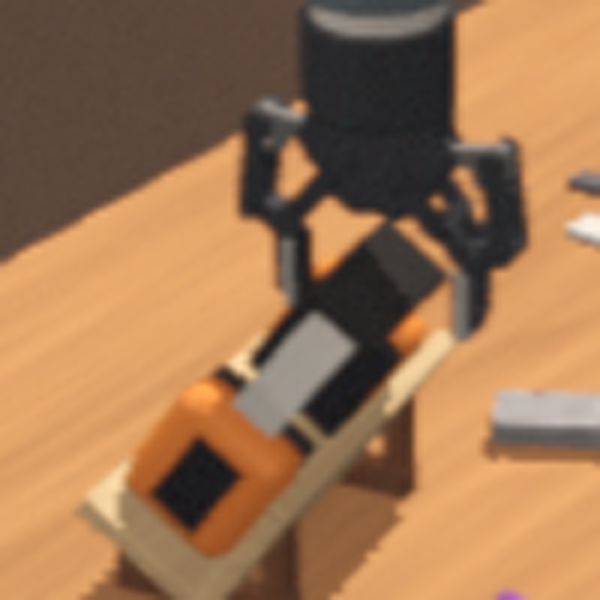

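Request:
move_arm(increments=[[0.7, 0, 0, 0, 0], [0.7, 0, 0, 0, 0], [0.7, 0, 4, -1, 0], [0.7, 0, 8, -4, 0], [0.7, 0, 13, -8, 0], [0.7, 0, 17, -12, 0], [0.7, 0, 22, -16, 0], [0.7, 0, 26, -20, 0], [0.7, 0, 31, -23, 0], [0.7, 0, 31, -23, 0]])

```text
time: 9.33
tcp_pos: [0.6093, -0.2321, 0.1497]
eef_rot: [3.14, 0.001, 1.749]
contact_force: [-1.4, -0.4, 2.2]
finger_gap: 0.0597
```

```bash
python3 -c "
from h import *
cv2.imwrite('pics/s7.png',cams.read_camera('side')[:,:,::-1])
crop('pics/s7.png','pics/s7c.png',260,160,360,260,6)
rows()
"
```

```text
t 9.38 tcp [ 0.6086 -0.2321  0.1491] yaw 100.2 F [-3.55 -1.95  2.85] gap 0.0598
```

View pics/s7c.png

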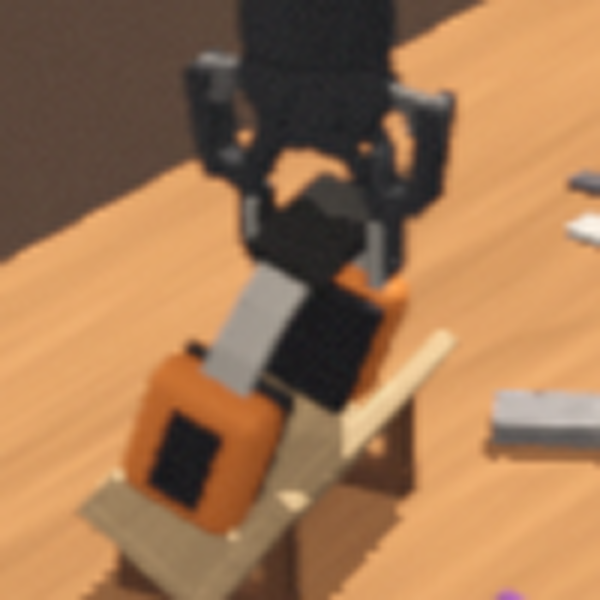

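Works: the ear defenders are tipping towards upright, held by the near finger (crop about (390,260)). I continue.

Request:
move_arm(increments=[[0.7, 0, 4, -2, 0], [0.7, 0, 8, -5, 0], [0.7, 0, 12, -7, 0], [0.7, 0, 16, -9, 0], [0.7, 0, 20, -11, 0], [0.7, 0, 24, -12, 0], [0.7, 0, 24, -12, 0]])

```text
time: 9.97
tcp_pos: [0.6327, -0.2276, 0.1606]
eef_rot: [3.14, 0.0, 1.749]
contact_force: [-0.6, -0.4, 0.5]
finger_gap: 0.0594
```

```bash
python3 -c "
from h import *
cv2.imwrite('pics/s8.png',cams.read_camera('side')[:,:,::-1])
crop('pics/s8.png','pics/s8c.png',260,160,360,260,6)
rows()
"
```

```text
t 10.02 tcp [ 0.6321 -0.2276  0.1603] yaw 100.2 F [-0.47 -0.54  0.22] gap 0.0602
```

View pics/s8c.png

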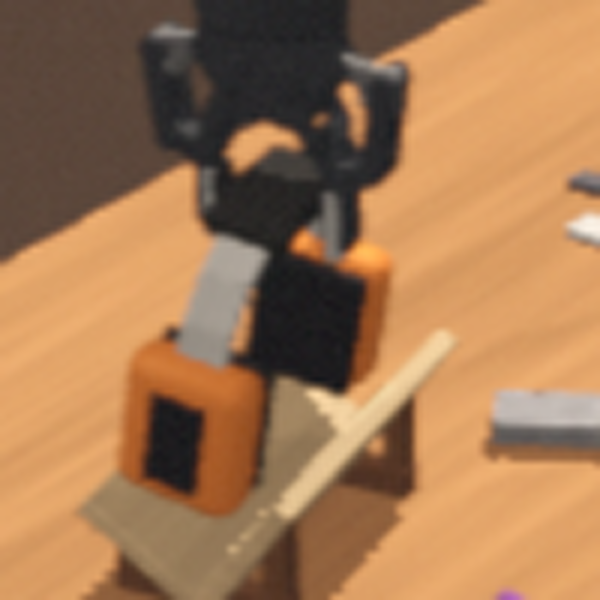

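```bash
python3 -c "
from h import *
ex=np.array([.9836,.1805]);ey=np.array([-.1805,.9836])
def show(p): u,v=proj('side',p); return (round((u-260)*6),round((v-160)*6))
c=np.array([.632,-.2276])
for dx in(-.022,.022):
  for dy in (.028,-.028):
    for z in (.175,.19,.206): q=c+ex*(dx-.004)+ey*dy; print(dx,dy,z,show([q[0],q[1],z]))
# vertical direction at near cup
q=c+ey*.093-ex*.035
print(show([q[0],q[1],.05]),show([q[0],q[1],.13]))
print('tip',show([c[0]-ex[0]*.03,c[1]-ex[1]*.03,.16]),show([c[0]-ex[0]*.03,c[1]-ex[1]*.03,.17]))
"
```

```text
-0.022 0.028 0.175 (292, 257)
-0.022 0.028 0.19 (292, 229)
-0.022 0.028 0.206 (291, 199)
-0.022 -0.028 0.175 (343, 211)
-0.022 -0.028 0.19 (342, 184)
-0.022 -0.028 0.206 (342, 155)
0.022 0.028 0.175 (213, 241)
0.022 0.028 0.19 (212, 213)
0.022 0.028 0.206 (210, 183)
0.022 -0.028 0.175 (265, 196)
0.022 -0.028 0.19 (264, 169)
0.022 -0.028 0.206 (263, 140)
(256, 542) (250, 400)
tip (326, 262) (325, 244)
```

Request:
move_arm(increments=[[0.7, 0, 4, -6, 0], [0.7, 0, 8, -12, 0], [0.65, 0, 8, -16, 0], [0.6, 0, 8, -16, 0], [0.58, 0, 8, -16, 0], [0.56, 0, 8, -16, 0]])

```text
time: 10.52
tcp_pos: [0.6392, -0.2264, 0.1763]
eef_rot: [-3.141, 0.0, 1.748]
contact_force: [-0.9, -0.3, 0.0]
finger_gap: 0.0479
```

```bash
python3 -c "
from h import *
cv2.imwrite('pics/s9.png',cams.read_camera('side')[:,:,::-1])
crop('pics/s9.png','pics/s9c.png',260,160,360,260,6)
rows()
"
```

```text
t 10.57 tcp [ 0.6391 -0.2264  0.1762] yaw 100.18 F [-0.71  0.2  -0.18] gap 0.0478
```

View pics/s9c.png

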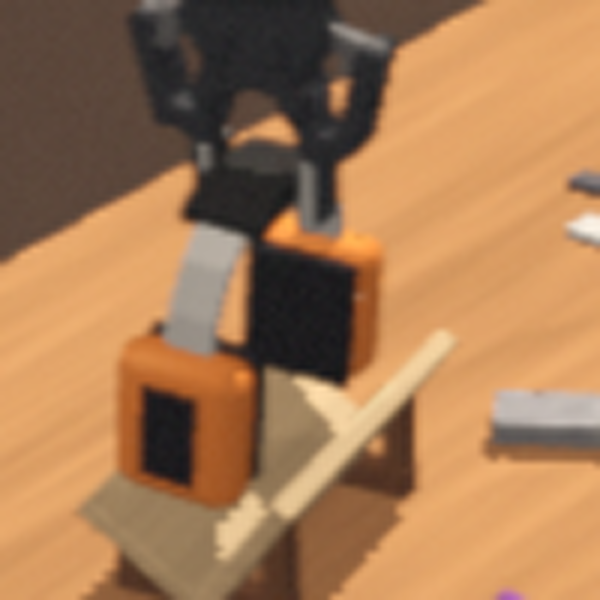

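Request:
move_arm(increments=[[0.56, 0, 0, -3, 0], [0.56, 0, 0, -6, 0], [0.5, 0, 0, -6, 0], [0.4, 0, 0, -6, 0], [0.2, 0, 0, -6, 0], [0.2, 0, 0, -6, 0], [0.0, 0, 0, -6, 0], [0.0, 0, 0, -6, 0]])

```text
time: 11.23
tcp_pos: [0.6397, -0.2264, 0.1832]
eef_rot: [3.141, 0.0, 1.749]
contact_force: [-1.8, -0.3, 6.4]
finger_gap: 0.0431
```

```bash
python3 -c "
from h import *
cv2.imwrite('pics/s10.png',cams.read_camera('side')[:,:,::-1])
crop('pics/s10.png','pics/s10c.png',260,160,360,260,6)
rows()
"
```

```text
t 11.28 tcp [ 0.6397 -0.2263  0.1832] yaw 100.19 F [-2.16  2.63  6.05] gap 0.0434
```

View pics/s10c.png

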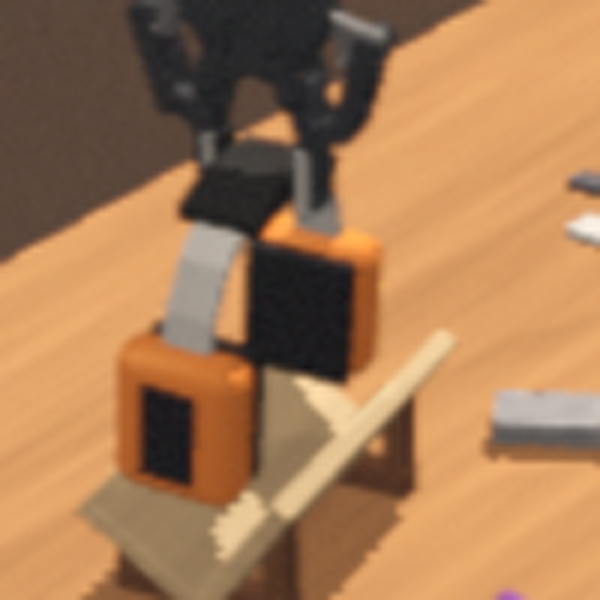

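Request:
move_arm(increments=[[0, 0, 0, -5, 0], [0, 0, 0, -15, 0], [0, 0, 0, -30, 0], [0, 0, 0, -50, 0], [0, 0, 0, -75, 0], [0, 0, 0, -100, 0], [0, 0, 0, -125, 0], [0, 0, 0, -150, 0], [0, 0, 0, -170, 0], [0, 0, 0, -185, 0], [0, 0, 0, -192, 0], [0, 0, 0, -192, 0]])

```text
time: 12.28
tcp_pos: [0.6399, -0.2265, 0.3766]
eef_rot: [3.139, 0.002, 1.748]
contact_force: [-0.0, -0.3, -2.0]
finger_gap: 0.0429
```

```bash
python3 -c "
from h import *
cv2.imwrite('pics/s11.png',cams.read_camera('side')[:,:,::-1])
crop('pics/s11.png','pics/s11c.png',220,60,370,260,4)
rows((.5988,.1709,.375,178.25))
"
```

```text
t 12.33 tcp [ 0.6395 -0.2264  0.3748] yaw 100.18 F [ 0.1  -0.31 -2.4 ] gap 0.0433
[398.2  30.2  -0.4] -78.1
```

View pics/s11c.png

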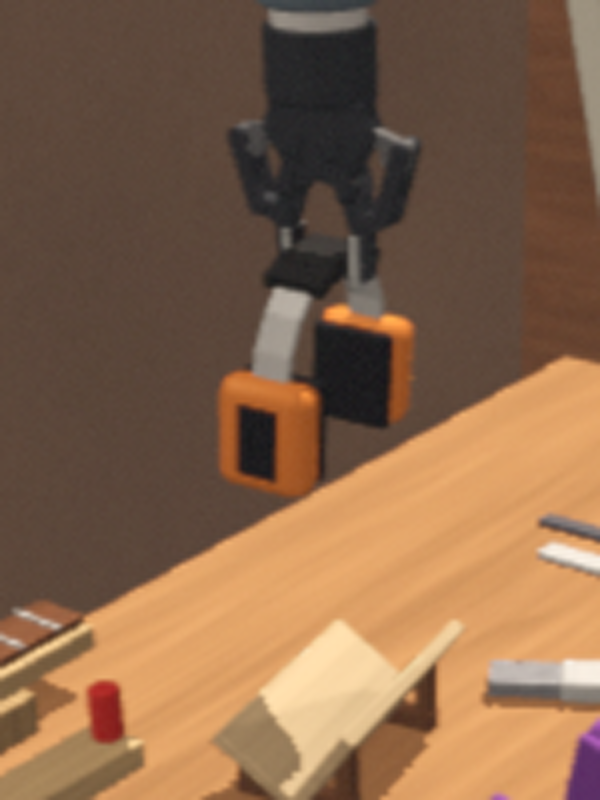

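Held upright, cups well clear. Carry it to above the bar while turning.

Request:
move_arm(increments=[[0, 8, 1, 0, -1], [0, 25, 2, 0, -4], [0, 50, 4, 0, -9], [0, 75, 6, 0, -14], [0, 102, 8, 0, -19], [0, 130, 10, 0, -25], [0, 158, 12, 0, -31], [0, 186, 14, 0, -37], [0, 214, 16, 0, -43], [0, 240, 18, 0, -49], [0, 262, 20, 0, -53], [0, 278, 21, 0, -56]])

```text
time: 13.33
tcp_pos: [0.6097, 0.0536, 0.3726]
eef_rot: [-3.141, -0.003, 2.732]
contact_force: [0.5, 0.3, -1.6]
finger_gap: 0.043
```

```bash
python3 -c "
from h import *
rows((.5988,.1709,.375,178.25))
"
```

```text
t 13.33 tcp [0.6097 0.0536 0.3726] yaw 156.53 F [ 0.55  0.3  -1.55] gap 0.043
[ 56.7 103.3  -2.3] -21.7
```

Request:
move_arm(increments=[[0, 8, 15, 0, -5], [0, 19, 35, 0, -10], [0, 31, 57, 0, -15], [0, 43, 78, 0, -19], [0, 51, 93, 0, -21], [0, 56, 101, 0, -22], [0, 56, 101, 0, -22], [0, 56, 101, 0, -22]])

```text
time: 14.0
tcp_pos: [0.6, 0.166, 0.3734]
eef_rot: [-3.141, -0.001, 3.11]
contact_force: [-0.7, 0.1, -1.0]
finger_gap: 0.0434
```

```bash
python3 -c "
from h import *
cv2.imwrite('pics/s12.png',cams.read_camera('side')[:,:,::-1])
cv2.imwrite('pics/t12.png',cams.read_camera('top')[:,:,::-1])
crop('pics/s12.png','pics/s12c.png',130,100,280,300,4)
rows((.5988,.1709,.375,178.25))
"
```

```text
t 14.1 tcp [0.6003 0.1651 0.3739] yaw 178.11 F [-0.44 -0.3  -2.49] gap 0.0433
[ 1.7  5.8 -1.1] -0.1
```

View pics/s12c.png

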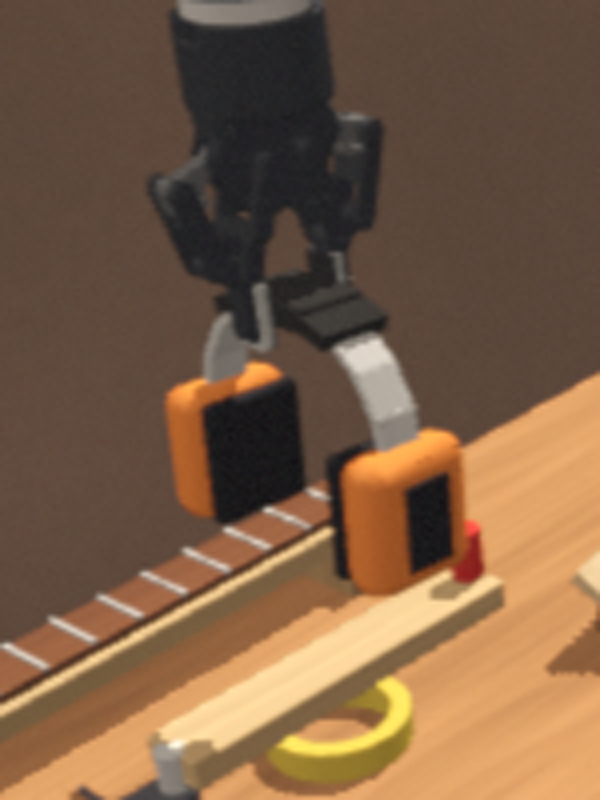

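View pics/t12.png

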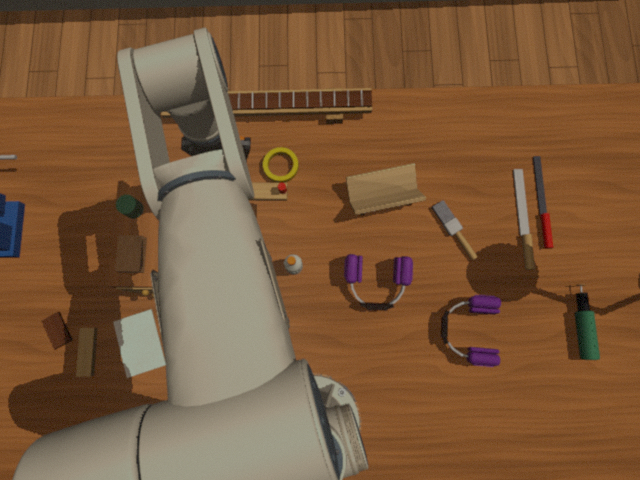

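```bash
python3 -c "
from h import *
def show(p): u,v=proj('side',p); return (round((u-130)*4),round((v-100)*4))
for off in(-.01,0,.01):
  cx=.6003+off
  print(off,'near patch',show([cx-.093,.165,.284]),'far inner bottom mid',show([cx+.046,.165,.244]),'near bottom outer +y,-y',show([cx-.093,.2,.244]),show([cx-.093,.13,.244]))
print('crown near end corners', [show([.6003-.028,.165+s,z]) for s in(-.022,.022) for z in(.372,.378,.394)])
"
```

```text
-0.01 near patch (446, 530) far inner bottom mid (283, 522) near bottom outer +y,-y (408, 622) (498, 566)
0 near patch (433, 525) far inner bottom mid (271, 517) near bottom outer +y,-y (395, 616) (485, 561)
0.01 near patch (420, 519) far inner bottom mid (260, 512) near bottom outer +y,-y (382, 610) (472, 556)
crown near end corners [(358, 333), (357, 322), (353, 295), (297, 361), (295, 351), (291, 322)]
```

Request:
move_arm(increments=[[0, 3, 4, 5, 0], [0, 3.5, 6, 15, 0], [0, 3.5, 6, 32, 0], [0, 3.5, 6, 52, 0], [0, 3.5, 6, 72, 0], [0, 3.5, 6, 92, 0], [0, 3.5, 6, 112, 0], [0, 3.5, 6, 132, 0], [0, 3.5, 6, 150, 0], [0, 3.5, 6, 164, 0], [0, 3.5, 6, 174, 0], [0, 3.5, 6, 178, 0]])

```text
time: 15.1
tcp_pos: [0.596, 0.1715, 0.194]
eef_rot: [-3.141, -0.003, 3.109]
contact_force: [-0.2, -0.5, -1.3]
finger_gap: 0.0432
```

```bash
python3 -c "
from h import *
cv2.imwrite('pics/s13.png',cams.read_camera('side')[:,:,::-1])
crop('pics/s13.png','pics/s13c.png',150,170,280,310,5)
rows((.597,.1709,.17,178.25))
"
```

```text
t 15.15 tcp [0.5962 0.1716 0.1943] yaw 178.16 F [-0.46 -0.25 -3.15] gap 0.0433
[-0.9 -0.7 24.3] -0.1
```

View pics/s13c.png

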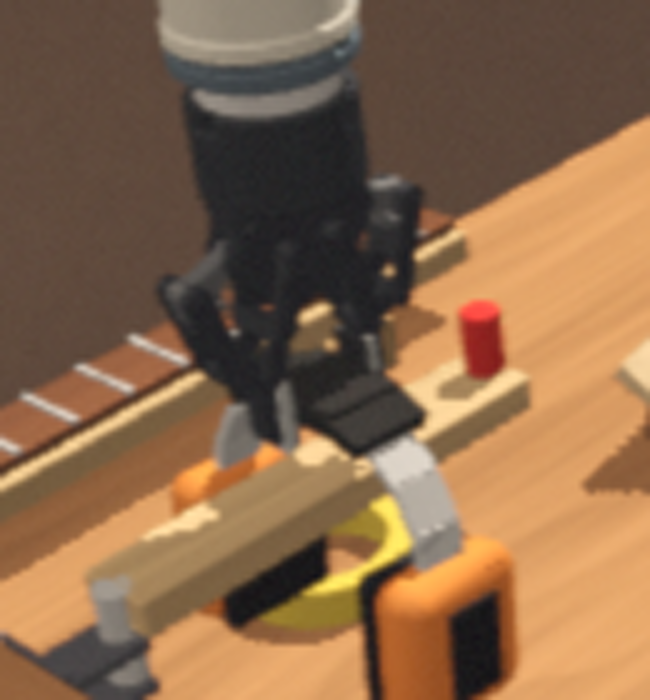

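Request:
move_arm(increments=[[0, 0, 0, 4, 0], [0, 0, 0, 8, 0], [0, 0, 0, 11, 0], [0, 0, 0, 14, 0], [0, 0, 0, 16, 0], [0, 0, 0, 18, 0], [0, 0, 0, 18, 0], [0, 0, 0, 18, 0]])

```text
time: 15.82
tcp_pos: [0.5971, 0.1721, 0.1783]
eef_rot: [-3.142, -0.0, 3.11]
contact_force: [1.3, 0.5, -2.3]
finger_gap: 0.0434
```

Request:
move_arm(increments=[[0, 0, 0, 1, 0], [0, 0, 0, 2, 0], [0, 0, 0, 3, 0], [0, 0, 0, 4, 0], [0, 0, 0, 4, 0]])

```text
time: 16.23
tcp_pos: [0.597, 0.1721, 0.174]
eef_rot: [-3.141, -0.0, 3.11]
contact_force: [0.6, -0.5, -2.3]
finger_gap: 0.0431
```

```bash
python3 -c "
from h import *
cv2.imwrite('pics/s14.png',cams.read_camera('side')[:,:,::-1])
crop('pics/s14.png','pics/s14c.png',180,220,260,290,8)
rows()
"
```

```text
t 16.28 tcp [0.597  0.1721 0.1742] yaw 178.18 F [ 0.07  0.53 -2.03] gap 0.0434
```

View pics/s14c.png

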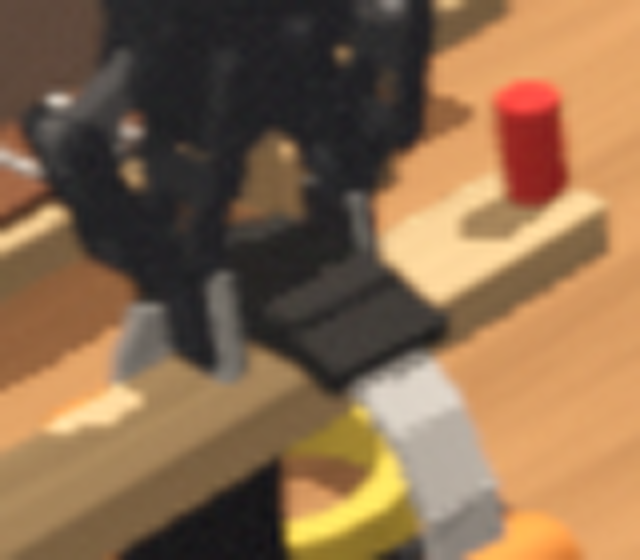

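Request:
move_arm(increments=[[0, 0, 0, 1, 0], [0, 0, 0, 2, 0], [0, 0, 0, 2, 0]])

```text
time: 16.53
tcp_pos: [0.597, 0.1721, 0.1721]
eef_rot: [-3.142, -0.0, 3.11]
contact_force: [-0.1, -0.5, -1.6]
finger_gap: 0.0434
```

Request:
move_arm(increments=[[0, 0, 0, 1, 0], [0, 0, 0, 2, 0], [0, 0, 0, 2, 0]])

```text
time: 16.78
tcp_pos: [0.597, 0.1721, 0.17]
eef_rot: [-3.142, -0.0, 3.11]
contact_force: [0.4, 0.3, -2.2]
finger_gap: 0.0435
```

Request:
move_arm(increments=[[0, 0, 0, 1, 0], [0, 0, 0, 2, 0], [0, 0, 0, 2, 0]])

```text
time: 17.03
tcp_pos: [0.5972, 0.1721, 0.1683]
eef_rot: [3.142, 0.0, 3.11]
contact_force: [0.3, -0.3, -2.3]
finger_gap: 0.0432
```

Request:
move_arm(increments=[[0, 0, 0, 1, 0], [0, 0, 0, 1, 0], [0, 0, 0, 1, 0]])

```text
time: 17.28
tcp_pos: [0.5972, 0.1722, 0.1682]
eef_rot: [3.141, 0.0, 3.11]
contact_force: [-2.6, -1.3, 6.6]
finger_gap: 0.0431
```

```bash
python3 -c "
from h import *
cv2.imwrite('pics/s15.png',cams.read_camera('side')[:,:,::-1])
crop('pics/s15.png','pics/s15c.png',180,220,260,290,8)
rows()
"
```

```text
t 17.33 tcp [0.5972 0.1722 0.1682] yaw 178.18 F [-2.92 -0.34  5.61] gap 0.0435
```

View pics/s15c.png

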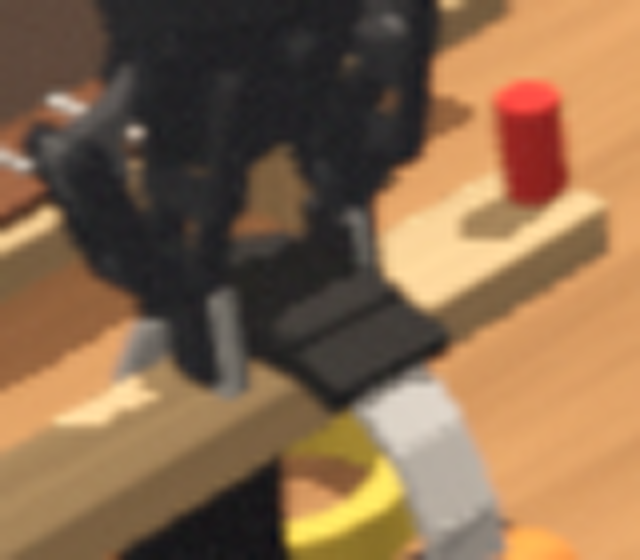

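Request:
move_arm(increments=[[0.48, 0, 0, 0, 0], [0.5, 0, 0, 0, 0], [0.51, 0, 0, 0, 0], [0.52, 0, 0, 0, 0], [0.53, 0, 0, 0, 0], [0.54, 0, 0, 0, 0], [0.55, 0, 0, 0, 0]])

```text
time: 17.92
tcp_pos: [0.5974, 0.1723, 0.1675]
eef_rot: [3.141, 0.001, 3.11]
contact_force: [-0.8, -0.4, 4.3]
finger_gap: 0.0471
```

```bash
python3 -c "
from h import *
cv2.imwrite('pics/s16.png',cams.read_camera('side')[:,:,::-1])
crop('pics/s16.png','pics/s16c.png',180,220,260,290,8)
rows()
"
```

```text
t 17.97 tcp [0.5975 0.1723 0.1676] yaw 178.18 F [-1.12  0.52  4.33] gap 0.047
```

View pics/s16c.png

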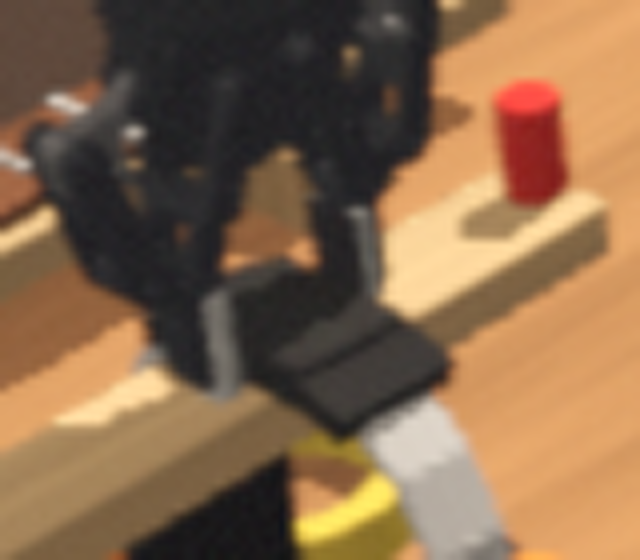

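The fingertips touched the bar first and the pad slid about 6 mm down between them onto the bar. I relieve the contact, open fully and check.

Request:
move_arm(increments=[[0.56, 0, 0, -1, 0], [0.58, 0, 0, -2, 0], [0.62, 0, 0, -3, 0], [0.7, 0, 0, -3, 0], [0.8, 0, 0, -3, 0], [0.9, 0, 0, -3, 0], [1, 0, 0, -3, 0], [1, 0, 0, -3, 0], [1, 0, 0, -3, 0]])

```text
time: 18.72
tcp_pos: [0.5971, 0.1721, 0.1703]
eef_rot: [-3.142, -0.0, 3.11]
contact_force: [0.3, -0.0, -0.6]
finger_gap: 0.0856
```

```bash
python3 -c "
from h import *
cv2.imwrite('pics/s17.png',cams.read_camera('side')[:,:,::-1])
crop('pics/s17.png','pics/s17c.png',160,200,280,320,6)
rows()
"
```

```text
t 18.77 tcp [0.5971 0.1721 0.1703] yaw 178.18 F [-0.15  0.13  0.31] gap 0.0853
```

View pics/s17c.png

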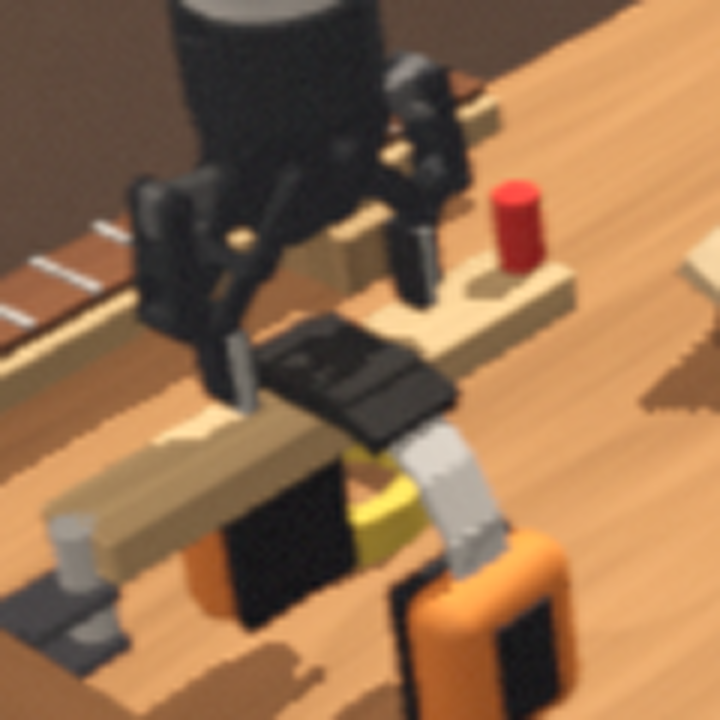

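Request:
move_arm(increments=[[1, 0, 0, -10, 0], [1, 0, 0, -25, 0], [1, 0, 0, -45, 0], [1, 0, 0, -75, 0], [1, 0, 0, -110, 0], [1, 0, 0, -145, 0], [1, 0, 0, -170, 0], [1, 40, 0, -170, 0], [1, 80, 0, -170, 0], [1, 120, 0, -170, 0], [1, 160, 0, -170, 0], [1, 200, 0, -170, 0]])

```text
time: 19.77
tcp_pos: [0.3953, 0.1782, 0.3408]
eef_rot: [3.141, 0.001, 3.109]
contact_force: [-0.0, 1.1, 0.2]
finger_gap: 0.0852
```

```bash
python3 -c "
from h import *
cv2.imwrite('pics/s18.png',cams.read_camera('side')[:,:,::-1])
cv2.imwrite('pics/t18.png',cams.read_camera('top')[:,:,::-1])
crop('pics/s18.png','pics/s18c.png',160,200,280,340,5)
rows()
"
```

```text
t 19.87 tcp [0.3923 0.178  0.3411] yaw 178.26 F [-0.36  0.04  0.26] gap 0.0852
```

View pics/s18c.png

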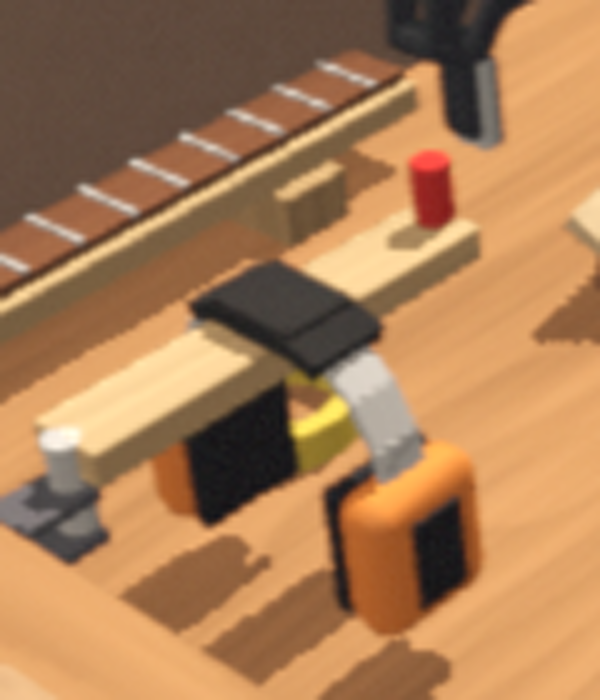

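View pics/t18.png

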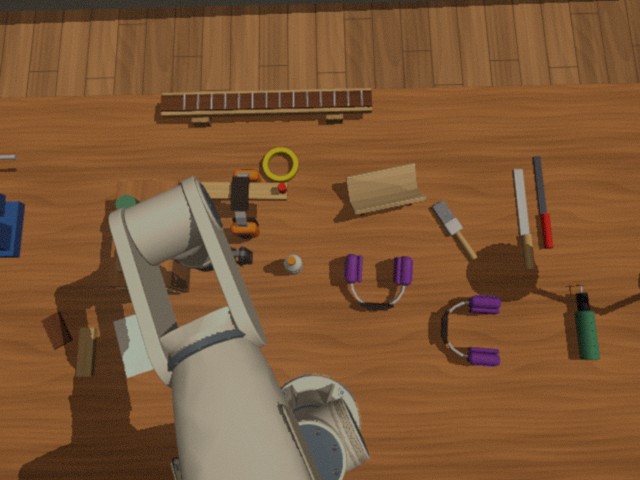

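Run:
```python
from h import *
crop("pics/t18.png","pics/t18c.png",190,150,310,250,6)
def show(p,n='side'):
    u,v=proj(n,p); return (round((u-160)*5),round((v-200)*5)) if n=='side' else (round((u-190)*6),round((v-150)*6))
ub=np.array([.0305,.9995]);ux=np.array([.9995,-.0305])  # along bar to hinge; across (+x)
for cx in (.597,):
  c=np.array([cx,.172])
  for name,ya,xa,z in [("pad top near +h",.022,-.028,.186),("pad top near -h",-.022,-.028,.186),("pad top far +h",.022,.028,.186),("pad top far -h",-.022,.028,.186),("near cup outer centre",0,-.093,.076),("far inner face bottom +h",.035,.046,.036),("far inner bottom -h",-.035,.046,.036),("near bottom",0,-.093,.036)]:
    q=c+ub*ya+ux*xa; print(name,"side",show([*q,z]),"top",show([*q,z],'top'))
```

```text
pad top near +h side (270, 330) top (240, 299)
pad top near -h side (342, 288) top (344, 300)
pad top far +h side (191, 290) top (246, 173)
pad top far -h side (263, 250) top (349, 173)
near cup outer centre side (428, 547) top (330, 505)
far inner face bottom +h side (193, 538) top (283, 238)
far inner bottom -h side (298, 471) top (428, 239)
near bottom side (436, 612) top (344, 522)
```

View pics/t18c.png

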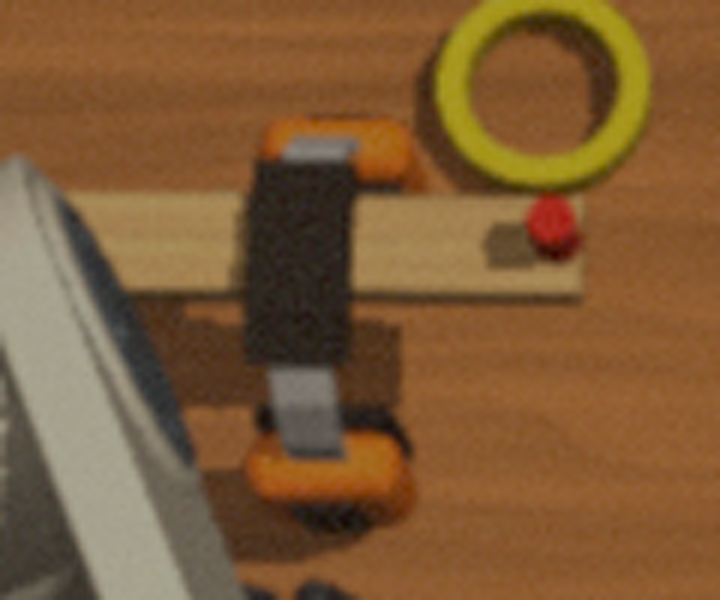

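Run:
```python
from h import *
a=cams.read_camera('side').astype(int);
for i in range(4): cams.read_camera('top')
b=cams.read_camera('side').astype(int)
d0=cv2.imread('pics/s18.png')[:,:,::-1].astype(int)
for x,y in((d0,a),(a,b)):
    e=np.abs(x-y)[245:330,190:260].max(2);print(e.mean(),(e>40).sum())
# bystanders vs first top picture
t0=cv2.imread('pics/top0.png').astype(int);t=cams.read_camera('top')[:,:,::-1].astype(int)
for n,(x0,y0,x1,y1) in dict(tape=(258,143,304,186),bottle=(280,250,306,280),brush=(428,196,482,262)).items():
    e=np.abs(t-t0)[y0:y1,x0:x1].max(2);print(n,e.mean(),(e>50).sum())
s0=cv2.imread('pics/side0.png').astype(int);e=np.abs(b[:,:,::-1]-s0)[275:330,293:322].max(2);print('bottle side',e.mean(),(e>50).sum())
rows()
```

```text
1.4687394957983193 0
1.4588235294117646 0
tape 10.172396359959555 14
bottle 8.302564102564103 0
brush 8.25645342312009 0
bottle side 5.918495297805642 9
t 20.22 tcp [0.3981 0.1785 0.3403] yaw 178.15 F [ 0.16 -0.79 -0.28] gap 0.0853
```

The ear defenders are still, the loose items haven't moved, and the robot is clear, so I hand the job in.

```bash
python3 -c "
from workcell import arm
print(arm.finish_job())"
```

```text
the job is handed in; nothing more can be done
None
```

The ear defenders are hanging on the bar, which is fully out at its stop. I handed the job in at about 20 s, but the set-down was not perfect.

**What I did**
- **Bar:** I pushed it out by the knob until it met its stop, at about 11 N. In the images it points at -91.7° and the chest is turned -1.8°, so it stands straight out. It had not moved after the hanging.
- **Ear defenders:** I took the orange pair. With one finger I tipped them upright in the cradle, pinched the pad flat (43 mm gap), and carried them over to the bar, one cup on each side.

**Set-down:** The fingertips reached the bar's top first, at about 9 N, because I had gripped the pad with them several mm below its underside. When I opened the fingers slowly, the pad slid roughly 6 mm down between them onto the bar. It was guided the whole way and not let fall freely, but it was not already resting on the bar when I released it.

**Last checks**
- **Straightness:** The pad is on the bar and square to it within about 1.5°, about 6 mm off the bar's centre line. The cups are level to about 1°, which is as fine as I could measure.
- **Stillness:** Pictures about 0.3 s apart show no movement.
- **Other items:** The bottle and brush are unchanged. The tape roll shows only a few differing pixels, which I put down to shadow from the bar and hanging cups.
- **Robot:** It was clear and touching nothing.

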